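# Load a roast card: set the dial, press the label holder home behind the reader's lip

## Task

Load the roast card into the roaster's control box: first turn the dial clockwise until its pointer lines up with the small brass index tab on the scale, then take the label holder out of its wooden stand and push it down behind the lip of the card reader until it is fully home against the spring. Finish while still holding it pressed home - do not let go - with the dial still on the tab and the cup, jar and brush left alone.

Things in the scene. Friction and masses are not known exactly. Their poses are not given: they have to be found in the camera images.
- console: the roaster's control box, fixed to the bench, dark steel, 150 (x) x 300 (y) x 80 high; origin at the centre of its underside, z up. On its flat top: the dial with its scale at y +85, the aluminium card reader at y -75.
- dial (a joint): angle of the dial in rad, 0 to 2.8 between stops, growing as the dial turns clockwise seen from above. At 0 the pointer points along the console's -x, at 1.57 along its +y. It stays where it is left (friction 0.05 N m). It always starts between 0.2 and 0.9; the tab stands at a larger value, between 1.5 and 2.2.
- dial_grip (a point): point to grip on the dial's axis, 7 below the top of its aluminium bar grip: the bar is 44 long (along the pointer), 14 wide, its top 40 above the console top and its lower end at 14, where a round skirt of radius 24 begins. The point's -x axis is the direction of the pointer. The pointer is the end of the bar with the black line and the nose on the skirt.
- dial_tip (a point): the tip of the dial's pointer, 36 from the dial's axis
- mark_tip (a point): the place that the pointer's tip must face: 36 from the dial's axis, just inside the inner end of the index tab, a small upright brass block (16 long, 7 wide, standing 10 above the console top) fixed on the rim of the scale. Dial on the tab: dial_tip falls on this point (seen from above).
- holder_mid (a point): centre (half-way up) of the loose label holder: an upright aluminium plate 70 wide (its y), 6 thick (its x), with a paper label on both faces and a grip rail on top; 98 high over all, 90 to 150 g. The rail is 40 wide (y), 14 thick (x), 20 high; its centre is 39 above this point, the foot of the plate 49 below. It starts upright in its stand.
- stand: fixed wooden block 60 (x) x 100 (y) x 40 high with a slot 9 (x) x 74 (y), 34 deep, in which the holder stands loosely; origin under its centre. Lift the holder straight up, 40 clears it.
- slot (a point): centre of the mouth of the card reader, level with the straight top of the lip, 40 above the console top. The slot between lip and back plate is 10 wide (console x) and 76 long (console y). The lip stands on the console's -x side and is flared outwards above this point, reaching 10 above it; the back plate on the +x side rises 25 above it. Site axes are those of the console.
- follower (a joint): travel in m of the sprung plate at the bottom of the slot, 0 (up) to 0.012 (at its stop), pushed down by the foot of the holder. Its top starts 18 below the slot's mouth point, 30 below when at its stop. The spring takes 3 N to start and 9 N at the stop, and lifts the holder again when not held down. Fully home: 0.012 (the foot of the holder 30 below the slot point).
- holder: the same label holder, origin at the centre of its foot
- cup: bystander: white cup, 76 across, 85 high
- jar: bystander: amber jar, 72 across, 120 high
- brush: bystander: wooden brush lying on the bench
Not all that is in view belongs to the job. Of the things like the holder, leave any that is green; of the rest the larger one is meant.

How it is judged:
By the outcome, as a careful person would: the job done as asked, in the order asked, and still so for the second after the job is handed in, while the arm keeps its last pose, push and grip.
It also fails if it takes over 72 s, if anything falls off the work surface, if the arm or the gripper's body presses on something with over 40 N, if the wrist force passes 120 N, or if a joint passes its speed limit or range.

## Robot

A 6-joint arm with a two-finger parallel gripper is mounted at the origin on the work surface. World frame = base frame: x ahead of the robot, y to its left, z up, the work surface at z = 0. Lengths are in m, angles in rad, forces in N, time in s.
With the tool pointing down it reaches from about 0.35 to 0.975 m from the base axis. Payload 4.9 kg.
Tool frame: the origin (TCP) lies at the very end of the fingers, on their centre line; the grasp point (between the pads) lies 19 mm behind it (ctrl.grip_point_offset is the distance from the TCP to the grasp point, in m); z points along the fingers, y is the line along which they close (so a half turn about z gives the same grasp; the last joint's range is limited). The gripper opens to 85 mm and grips with 20 to 120 N. Pads are 22 mm wide; open, the fingers measure 114 mm over their backs; the gripper's body (76 mm by 85 mm) begins 54 mm behind the grasp point. The pads swing forward as they close: fully open they stand 13 mm farther back than shut.
Start: joints at [-1.399, 0.053, 1.613, -0, 1.476, -0.119], TCP at [0.179, -0.599, 0.231] pointing down, gripper open.
Joint ranges: [-3.01, 3.01], [-1.01, 2.22], [0.06, 2.58], [-1.02, 4.17], [0.09, 2.62], [-3.14, 3.14]. Speed limits (rad/s): [2.57, 2.57, 3.14, 3.14, 3.14, 3.14].

## Interface

Orientations are given as a rotation vector (axis times angle).
In Python, from station import ctrl gives the robot as it stands.
- The arm moves only by the tool send_rows, never from a script. Its argument "rows" is a list of rows, each a list of 3 entries, a list of its own where there are three numbers: the finger opening in cm, from 0 to 8.54, then the shift along the tool's x, y, z in cm, then the turn about the tool's z in degrees. A call has 1 to 10 rows; each row shifts and turns the commanded pose from where the row before left it, along the tool's axes as they then stand; what a row does not reach is not made up. A row lasts 1/8 s, in which the tool goes at most 62.5 mm and 10.7 degrees, less where a joint would pass 70% of its speed; a pose out of reach is approached as far as the arm can. A call with a gripper value outside its range is refused whole. The fingers move at their own pace and stop on an object; "newtons" is the grip in N (left out, the last holds). Time passes only in rows, so rows that do not move let the fingers close. It gives the time, the measured TCP pose, the force, the opening and the grip force at its end, in the units of the state.
- ctrl.get_obs(): the state, without advancing time (a new reading comes with each control period).
- ctrl.get_image(name): name is "side" or "top" or "wrist"; returns a dict with "frame" (400x640x3 uint8, red, green, blue), "range_z" (400x640 float32, m along the optical axis (not along the pixel's ray), 0 where there is no reading), "fx", "fy", "cx", "cy" (pixels), "cam_to_world" (4x4, takes a point from camera to world coordinates). Camera axes: x right, y down, z forward; pixel columns grow to the right and rows downward; lengths in m; the calibration is good to about 2 mm. The wrist camera is an equidistant fisheye: a pixel r from the principal point sees the ray r / f radians off the axis. A picture is of the moment at which its call begins.
- ctrl.finish_job(): hands the job in; it is judged then, once.
The state is a dict: "t": time; "q": joint angles; "dq": joint speeds; "effort": joint torques, N m; "tool_pos": TCP position; "tool_rot": TCP orientation; "contact_force": force on the tool from outside, world axes, zero at the start; "wrist_torque": the same for the moment, N m; "opening": finger opening in m; "grip_force": force on a finger pad.
Only numpy, scipy, OpenCV 4.12 (cv2) and the standard library are available. Lean on these libraries where they do the work, as an engineer would, in place of code of your own. Each camera call takes 0.05 s, during which the arm holds its last target. There are 200 camera calls.

## Working session

There is one attempt and no reset: what is moved stays moved. The work goes in short steps, Python scripts to look and compute and a tool call to move; the robot and the scene stay as the last step left them, time stands still between calls to the robot, and variables do not carry over. Pictures are saved under pics/ and viewed, at most 10 in all, crops included, and the job is handed in when it is done.

Besides the shell and the picture viewer there is one more tool, called after "Request:" as name(argument=value, ...), one argument or row to a line, values as JSON. send_rows: Moves the arm, as the interface text tells. Its arguments: {"type":"object","properties":{"rows":{"type":"array","items":{"type":"array"}},"newtons":{"type":"number"}},"required":["rows"]}

```bash
mkdir -p pics; ls
python3 - <<'E'
from station import ctrl
import cv2,numpy as np
print(ctrl.get_obs()); print(ctrl.grip_point_offset)
for n in("top","side"):
    d=ctrl.get_image(n); np.savez(f"{n}0.npz",**d)
    cv2.imwrite(f"pics/{n}0.png",d["frame"][:,:,::-1]); print(n,d["fx"],d["cx"],d["cam_to_world"].round(3).tolist())
E
```

```text
pics
{'t': 0.0, 'q': array([-1.39900793e+00,  5.33380124e-02,  1.61428991e+00, -4.53200512e-06,
        1.47601701e+00, -1.19001551e-01]), 'dq': array([ 0.00109821, -0.00017819, -0.00074803,  0.00194042, -0.00096902,
       -0.00055222]), 'effort': array([ 3.01898886e-03, -3.93681550e+01, -3.70175028e+01, -1.55943695e-05,
        7.03983824e-03,  4.92098096e-06]), 'tool_pos': array([ 0.17908367, -0.59814039,  0.23007716]), 'tool_rot': array([-3.10641505e+00, -4.54867605e-01,  9.20983701e-05]), 'contact_force': array([ 0.15504649, -0.30450941,  1.18244944]), 'wrist_torque': array([-0.01690892, -0.01979393, -0.03233284]), 'grip_force': 0.0, 'opening': 0.08533954447445896}
0.0187
top 429.6046750509208 322.47056887316626 [[-0.002, -0.989, 0.15, 0.436], [-1.0, 0.003, 0.007, 0.081], [-0.007, -0.15, -0.989, 1.209], [0.0, 0.0, 0.0, 1.0]]
side 412.34863361627237 315.8883562382391 [[0.99, -0.093, 0.104, 0.501], [-0.139, -0.735, 0.663, -0.62], [0.014, -0.671, -0.741, 0.91], [0.0, 0.0, 0.0, 1.0]]
```

View pics/top0.png

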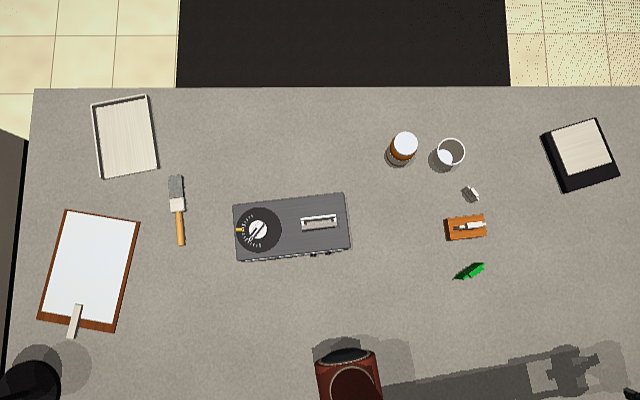

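View pics/side0.png

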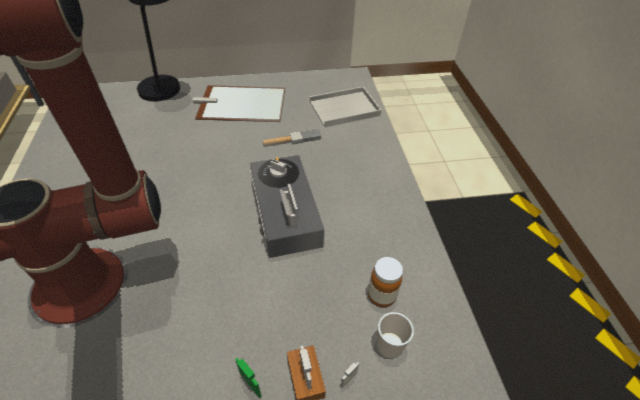

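Top view: the candidates are the holder in the wooden stand (465,227), a small grey one (470,194) and a green one (469,270). The one in the stand is the larger of the two that aren't green, so it fits. The console is at (292,227), with the dial at (257,230), the brass tab at (240,229) and the reader at (320,222). I'll confirm with an enlarged crop and measure.

```bash
cat > h.py <<'E'
import cv2,numpy as np
def cloud(d):
    v,u=np.mgrid[:400,:640]; z=d["range_z"].astype(float)
    x=(u-d["cx"])/d["fx"]; y=(v-d["cy"])/d["fy"]
    if d.get("fish"):
        r=np.hypot(x,y)+1e-9; s=np.tan(r)/r; x,y=x*s,y*s
        z=np.where(r<1.2,z,0)
    P=np.stack([x*z,y*z,z],-1)@d["cam_to_world"][:3,:3].T+d["cam_to_world"][:3,3]
    P[z==0]=np.nan
    return P
def rect(P,m):
    q=P[m][:,:2]; (c,s,a)=cv2.minAreaRect((q*1000).astype(np.float32)); return np.round(c,1),np.round(s,1),round(a,1),m.sum()
E
python3 - <<'E'
from h import *
T=dict(np.load("top0.npz")); S=dict(np.load("side0.npz"))
a=cv2.resize(T["frame"][175:290,425:505],None,fx=5,fy=5,interpolation=2)
b=cv2.resize(T["frame"][185:270,228:308],None,fx=5,fy=5,interpolation=2)
b=cv2.copyMakeBorder(b,0,a.shape[0]-b.shape[0],0,0,0)
cv2.imwrite("pics/crop1.png",np.hstack([a,b])[:,:,::-1])
for n,D in(("top",T),("side",S)):
    P=cloud(D); x,y,z=P[...,0],P[...,1],P[...,2]
    print(n,"table z",np.nanmedian(z[300:330,200:300]))
    w=(x>.2)&(x<.75)
    def r(l,m): print(l,rect(P,m) if m.sum()>3 else m.sum())
    st=w&(abs(y+.25)<.09)&(abs(x-.41)<.12)
    r("stand",st&(abs(z-.04)<.004)&(abs(y+.25)<.07)); r("holder>.06",st&(z>.06)); r("rail",st&(z>.095)); print(np.nanmax(z[st]))
    co=w&(abs(y-.15)<.19)
    r("ctop",co&(abs(z-.08)<.004)); r("dialbar",co&(z>.113)&(y>.15)); r("reader",co&(z>.11)&(y<.15))
    print(np.nanmax(z[co]))
E
```

```text
top table z 0.0007887611085567459
stand (array([ 465.7, -287.7]), array([128.6,  66.3]), 1.2, np.int64(219))
holder>.06 (array([ 461.3, -304.1]), array([ 55.8, 133.5]), 84.9, np.int64(175))
rail (array([ 467.4, -301.1]), array([ 38.1, 124.7]), 89.9, np.int64(97))
0.11014571037528231
ctop (array([537.2, 173.6]), array([150.1, 299.7]), 6.5, np.int64(4929))
dialbar (array([527.3, 257.6]), array([14.2, 43.6]), 52.0, np.int64(102))
reader (array([376.2,  57. ]), array([369.2, 134. ]), 6.7, np.int64(3003))
0.5254297098999452
side table z 0.00011633593168625112
stand (array([ 463.6, -289.7]), array([132. ,  66.6]), 2.8, np.int64(390))
holder>.06 (array([ 462.8, -302. ]), array([134.5,  60.8]), 1.6, np.int64(298))
rail (array([ 466.1, -302.9]), array([ 38.8, 127.8]), 89.4, np.int64(174))
0.10601379601441907
ctop (array([533.9, 172.9]), array([150.1, 304. ]), 6.7, np.int64(3523))
dialbar (array([523.5, 256.8]), array([15.4, 45. ]), 53.1, np.int64(76))
reader (array([374.1,  50.6]), array([371.5, 139.6]), 8.9, np.int64(9010))
0.6934858118522467
```

View pics/crop1.png

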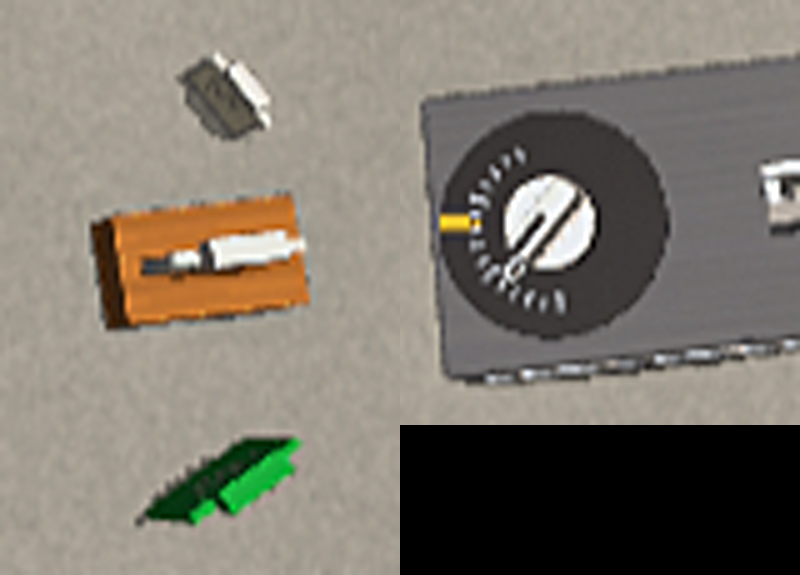

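The crop confirms it: the aluminium holder stands in the wooden stand, the small one lies loose behind it, and the green one is separate. The dial pointer points lower-left (515,270) and the tab is at left (460,222). The bar's world axis is about 142° and the console yaw about 6.6°, so I'll move over the dial for a close look.

Request:
send_rows(
  rows=[
    [8.5,[0,0,-1],-10],
    [8.5,[0,0,-1],-10],
    [8.5,[0,0,-1],-10],
    [8.5,[0,0,-1],-10],
    [8.5,[0,0,-1],-10],
    [8.5,[0,0,-1],-10],
    [8.5,[0,0,-1],-10],
    [8.5,[0,0,-1],-10],
    [8.5,[0,0,-1],-10],
    [8.5,[0,0,-1],-10],
  ],
)

```text
t: 1.35
tool_pos: [0.1792, -0.5985, 0.3308]
tool_rot: [-1.641, -2.678, -0.002]
contact_force: [-0.6, -0.5, 0.2]
opening: 0.0853
grip_force: 0.0
```

Request:
send_rows(
  rows=[
    [8.5,[3,3.5,0],0],
    [8.5,[3,3.5,0],0],
    [8.5,[3,3.5,0],0],
    [8.5,[3,3.5,0],0],
    [8.5,[3,3.5,0],0],
    [8.5,[3,3.5,0],0],
    [8.5,[3,3.5,0],0],
    [8.5,[3,3.5,0],0],
    [8.5,[3,3.5,0],0],
    [8.5,[3,3.5,0],0],
  ],
)

```text
t: 2.6
tool_pos: [0.3575, -0.1721, 0.3309]
tool_rot: [-1.65, -2.673, -0.0]
contact_force: [1.1, 0.2, 0.8]
opening: 0.0846
grip_force: 0.0
```

Run:
```python
from station import ctrl
from h import *
o=ctrl.get_obs(); print(o["t"],o["tool_pos"],o["tool_rot"],o["q"])
d=ctrl.get_image("wrist"); d["fish"]=1; np.savez("w1.npz",**d); cv2.imwrite("pics/w1.png",d["frame"][:,:,::-1]); print(d["fx"],d["cx"],d["cy"],d["cam_to_world"].round(3).tolist())
P=cloud(d); x,y,z=P[...,0],P[...,1],P[...,2]; print(np.nanmin(z),np.nanmedian(z))
T=dict(np.load("top0.npz"));P=cloud(T);x,y,z=P[...,0],P[...,1],P[...,2]
v,u=np.mgrid[:400,:640]
for l,(a,b,c,e) in {"st":(205,245,440,495),"sm":(183,204,455,485)}.items():
    m=(v>a)&(v<b)&(u>c)&(u<e)
    for lo,hi in((.034,.045),(.06,.2),(.09,.2)):
        k=m&(z>lo)&(z<hi); print(l,lo,rect(P,k) if k.sum()>3 else 0)
```

```text
2.6 [ 0.35752234 -0.17207119  0.33087689] [-1.64978291e+00 -2.67332293e+00 -2.04469012e-04] [-6.36763172e-01 -5.62575555e-01  1.95879046e+00  1.15954702e-04
  1.74557345e+00 -1.10170206e+00]
309.70691628693146 319.6197356896367 202.25694740761222 [[0.894, 0.432, 0.119, 0.328], [0.449, -0.862, -0.236, -0.112], [0.001, 0.265, -0.964, 0.474], [0.0, 0.0, 0.0, 1.0]]
-0.7600571506096059 0.0002950555388528675
st 0.034 (array([ 537.2, -301.8]), array([ 60.1, 101.3]), 6.5, np.int64(645))
st 0.06 (array([ 536.8, -301.1]), array([13.9, 69.7]), 6.5, np.int64(130))
st 0.09 (array([ 536.8, -301.3]), array([13.9, 40.7]), 6.5, np.int64(95))
sm 0.034 (array([ 626.9, -317.7]), array([45.7,  2.2]), 36.1, np.int64(25))
sm 0.06 (array([ 628.2, -319.2]), array([27. , 11.4]), 35.9, np.int64(48))
sm 0.09 0
```

Holder found at (0.537,-0.301), yaw 6.5°, height and size as described. On to the dial.

Request:
send_rows(
  rows=[
    [8.5,[3.8,4.3,0],0],
    [8.5,[3.8,4.3,0],0],
    [8.5,[3.8,4.3,0],0],
    [8.5,[3.8,4.3,0],0],
    [8.5,[3.8,4.3,0],0],
    [8.5,[3.8,4.3,0],0],
    [8.5,[3.8,4.3,0],0],
    [6,[4.3,4.3,0],-8],
    [6,[0,0,4],-9],
    [6,[0,0,3],-8],
  ],
)

```text
t: 3.9
tool_pos: [0.5257, 0.2575, 0.2589]
tool_rot: [-1.022, -2.969, 0.002]
contact_force: [-0.4, -0.1, -0.7]
opening: 0.0602
grip_force: 0.0
```

Run:
```python
from station import ctrl
from h import *
d=ctrl.get_image("wrist"); d["fish"]=1; np.savez("w2.npz",**d); cv2.imwrite("pics/w2.png",d["frame"][:,:,::-1])
t=ctrl.get_image("top"); np.savez("t2.npz",**t)
o=ctrl.get_obs(); print(o["t"],o["tool_pos"],o["tool_rot"],o["q"])
for s,P,f in(("w",cloud(d),d["frame"]),("t0",cloud(dict(np.load("top0.npz"))),np.load("top0.npz")["frame"])):
    x,y,z=P[...,0],P[...,1],P[...,2]; c=f.astype(int)
    near=np.hypot(x-.527,y-.257)<.075
    k=near&(z>.113)&(z<.13); print(s,"bar",rect(P,k),np.nanmedian(z[k]))
    k=near&(z>.075)&(z<.1)&(c[...,0]>150)&(c[...,2]<.6*c[...,0]); print("tab",rect(P,k),np.nanmax(z[k]),np.median(P[k],0))
    co=(abs(x-.53)<.12)&(abs(y-.174)<.19); k=co&(abs(z-.08)<.004); print("ctop",rect(P,k),np.nanmedian(z[k]))
    R=(abs(x-.54)<.06)&(abs(y-.1)<.07)
    for lo,hi in((.114,.128),(.126,.133),(.138,.15)):
        k=R&(z>lo)&(z<hi); print("reader",lo,rect(P,k) if k.sum()>3 else 0)
```

```text
4.0 [0.52384769 0.25620903 0.25574255] [-1.02880701 -2.96048015  0.00922178] [ 3.27332189e-01 -5.34259251e-02  1.67835889e+00 -7.61027583e-05
  1.52613797e+00 -5.74544346e-01]
w bar (array([525. , 257.4]), array([13.1, 44.6]), 52.3, np.int64(661)) 0.12007476045691806
tab (array([525.5, 305.2]), array([ 5.7, 18.2]), 2.3, np.int64(75)) 0.09094704659580521 [0.52514137 0.30753745 0.0896423 ]
ctop (array([534.8, 174. ]), array([150.8, 298.6]), 6.5, np.int64(23982)) 0.0803280953136444
reader 0.114 0
reader 0.126 (array([524.7, 117.5]), array([0.9, 6.6]), 7.5, np.int64(8))
reader 0.138 0
t0 bar (array([527.3, 257.6]), array([14.2, 43.6]), 52.0, np.int64(102)) 0.12078769394149524
tab (array([526.8, 305.9]), array([17.2,  5.4]), 89.1, np.int64(19)) 0.09477403223362746 [0.52694033 0.30708147 0.09125136]
ctop (array([537.2, 173.6]), array([150.1, 299.7]), 6.5, np.int64(4929)) 0.08102500581634864
reader 0.114 (array([540.1,  98.4]), array([21.7, 89.8]), 6.4, np.int64(137))
reader 0.126 (array([539.8,  98. ]), array([22.1, 86.9]), 6.6, np.int64(94))
reader 0.138 (array([553. , 100.7]), array([ 6.7, 87.9]), 5.9, np.int64(96))
```

View pics/w2.png

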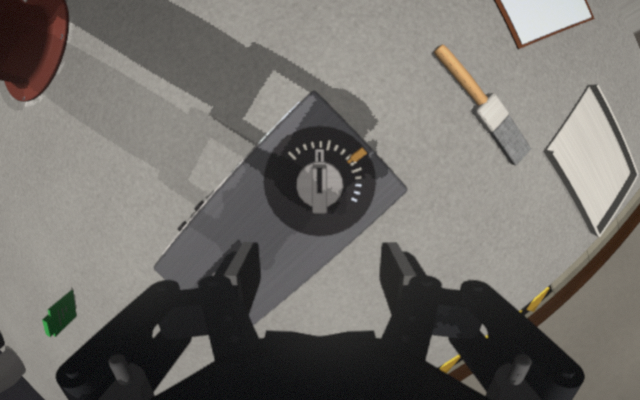

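The wrist view shows the dial centre at (320,187), the pointer straight up at (320,157) and the tab at (357,157). That puts the pointer at about 142° world and the tab at about 90°, so roughly 52° clockwise. Descending.

Request:
send_rows(
  rows=[
    [6,[0,0,3.5],0],
    [6,[0,0,3.5],0],
    [5,[0,0,3.5],0],
    [5,[0,0,2.5],0],
    [5,[0,0,0],0],
    [5,[0,0,0],0],
  ],
)

```text
t: 4.75
tool_pos: [0.5274, 0.2571, 0.1335]
tool_rot: [1.033, 2.965, 0.003]
contact_force: [0.0, -0.0, -0.3]
opening: 0.0501
grip_force: 0.0
```

Run:
```python
from station import ctrl
from h import *
d=ctrl.get_image("wrist"); d["fish"]=1
o=ctrl.get_obs(); print(o["t"],o["tool_pos"],o["tool_rot"])
P=cloud(d);c=d["frame"].astype(int)
x,y,z=P[...,0],P[...,1],P[...,2]
near=np.hypot(x-.527,y-.257)<.075
k=near&(z>.113)&(z<.13)&(np.hypot(x-.5255,y-.2574)<.026); print("bar",rect(P,k),np.nanmedian(z[k]))
k=near&(z>.075)&(z<.1)&(c[...,0]>150)&(c[...,2]<.6*c[...,0]); print("tab",rect(P,k),np.median(P[k],0)); k&=z>.0885;print("tabtop",rect(P,k),np.median(P[k],0))
```

```text
4.8 [0.52758635 0.25725066 0.13386303] [1.03202085 2.96409942 0.00361634]
bar (array([524.8, 257.2]), array([13.9, 44.9]), 52.0, np.int64(1928)) 0.11995080455836632
tab (array([526.1, 304.9]), array([20.3,  9.4]), 89.4, np.int64(297)) [0.52510285 0.30630182 0.0895236 ]
tabtop (array([525. , 307.1]), array([15.8,  7.3]), 89.8, np.int64(250)) [0.52509107 0.30712904 0.08966886]
```

Request:
send_rows(
  rows=[
    [5,[0.15,-0.1,2],0],
    [5,[0,0,1.6],0],
    [3,[0,0,0],0],
    [1,[0,0,0],0],
    [1,[0,0,0],0],
    [1,[0,0,0],0],
  ],
  newtons=40,
)

```text
t: 5.55
tool_pos: [0.5245, 0.2573, 0.0952]
tool_rot: [1.031, 2.967, 0.001]
contact_force: [3.9, 4.1, -3.2]
opening: 0.0134
grip_force: 42.2
```

Request:
send_rows(
  rows=[
    [1,[0,0,0],9],
    [1,[0,0,0],9],
    [1,[0,0,0],9],
    [1,[0,0,0],9],
    [1,[0,0,0],9],
    [1,[0,0,0],7],
    [1,[0,0,0],0],
    [1,[0,0,0],0],
  ],
)

```text
t: 6.55
tool_pos: [0.5246, 0.2575, 0.0952]
tool_rot: [-2.228, -2.214, -0.002]
contact_force: [4.3, 3.9, -5.1]
opening: 0.0132
grip_force: 42.1
```

```bash
cat > dial.py <<'E'
from station import ctrl
from h import *
import sys
d=ctrl.get_image("wrist"); d["fish"]=1
o=ctrl.get_obs(); print(o["t"],o["tool_pos"],o["tool_rot"])
P=cloud(d);c=d["frame"].astype(int)
x,y,z=P[...,0],P[...,1],P[...,2]
near=np.hypot(x-.527,y-.257)<.075
k=near&(z>.113)&(z<.13)&(np.hypot(x-.5255,y-.2574)<.026); print("bar",rect(P,k),np.nanmedian(z[k]))
k=near&(z>.0885)&(z<.1)&(c[...,0]>150)&(c[...,2]<.6*c[...,0]); print("tabtop",rect(P,k),np.median(P[k],0))
f=d["frame"][60:360,160:480]
cv2.imwrite(sys.argv[1],cv2.resize(f,None,fx=2,fy=2,interpolation=2)[:,:,::-1])
E
python3 dial.py pics/d1.png
```

```text
6.6 [0.52458642 0.25752692 0.09514795] [-2.22817521 -2.21429803 -0.00239053]
bar (array([525.5, 257.4]), array([38.7, 40.3]), 43.2, np.int64(3868)) 0.12004041457188147
tabtop (array([525.3, 307.1]), array([15.8,  6.3]), 89.8, np.int64(440)) [0.52551656 0.30725003 0.08958393]
```

View pics/d1.png

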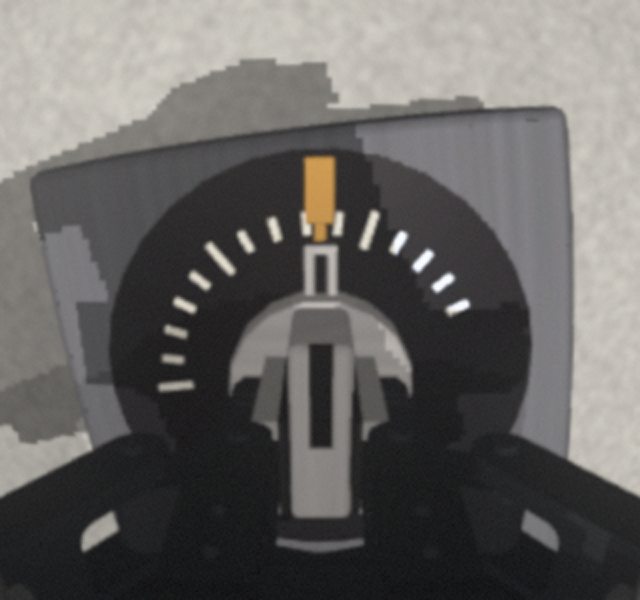

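The nose (320,270) lines up with the tab (319,190). Releasing and lifting.

Request:
send_rows(
  rows=[
    [4,[0,0,0],0],
    [5.5,[0,0,0],0],
    [6,[0,0,-1],0],
    [6,[0,0,-3],0],
    [6,[0,0,-4],0],
    [6,[0,0,-5],0],
    [6,[0,0,0],0],
  ],
)

```text
t: 7.48
tool_pos: [0.5272, 0.258, 0.2326]
tool_rot: [2.224, 2.211, 0.016]
contact_force: [0.2, 0.6, 0.4]
opening: 0.0605
grip_force: 0.0
```

```bash
python3 dial.py pics/d2.png
```

```text
7.525 [0.52580323 0.25751342 0.22926226] [2.22593234 2.21282783 0.00878542]
bar (array([525.4, 256.8]), array([44.8, 13.1]), 89.3, np.int64(802)) 0.11997892604892449
tabtop (array([525.3, 307.6]), array([14. ,  5.5]), 89.4, np.int64(92)) [0.525265   0.30808037 0.08966278]
```

Request:
send_rows(
  rows=[
    [6,[-5.6,0.1,-0.2],0],
    [6,[-5.6,0.1,-0.2],0],
    [6,[-5.6,0.1,-0.2],0],
    [6,[-5.6,0.1,-0.2],0],
    [6,[-5.6,0.1,-0.2],0],
    [6,[-5.6,0.1,0],0],
    [6,[-5.6,0.1,0],0],
    [6,[-5.6,0.1,0],0],
    [6,[-5.6,0.1,0],0],
    [6,[-5.6,0.2,0],-6.7],
  ],
)

```text
t: 8.78
tool_pos: [0.531, -0.3044, 0.2337]
tool_rot: [-2.09, -2.342, 0.0]
contact_force: [1.3, 0.9, -0.4]
opening: 0.0602
grip_force: 0.0
```

Request:
send_rows(
  rows=[
    [6,[0,0,3],0],
    [6,[0,0,0],0],
    [6,[0,0,0],0],
  ],
)

```text
t: 9.15
tool_pos: [0.5319, -0.3023, 0.2051]
tool_rot: [-2.093, -2.341, 0.0]
contact_force: [0.4, -0.5, 0.3]
opening: 0.06
grip_force: 0.0
```

```bash
cat > hold.py <<'E'
from station import ctrl
from h import *
import sys
d=ctrl.get_image("wrist"); d["fish"]=1
o=ctrl.get_obs(); print(o["t"],o["tool_pos"],o["tool_rot"])
P=cloud(d); x,y,z=P[...,0],P[...,1],P[...,2]
n=(abs(x-.537)<.07)&(abs(y+.301)<.07)
for l,lo,hi in(("stand",.036,.043),("plate",.075,.087),("rail",.098,.112)):
    k=n&(z>lo)&(z<hi); print(l,rect(P,k) if k.sum()>3 else 0,np.nanmedian(z[k]))
cv2.imwrite(sys.argv[1],d["frame"][:,:,::-1])
E
python3 hold.py pics/h1.png
```

```text
9.2 [ 0.5323079  -0.30248063  0.20600695] [2.09330894e+00 2.34175366e+00 6.97849354e-05]
stand (array([ 553.7, -301.1]), array([97.7, 99.4]), 6.5, np.int64(4455)) 0.039990489113991445
plate (array([ 537.4, -303.2]), array([ 9.5, 70.8]), 6.4, np.int64(187)) 0.08591997640617338
rail (array([ 535.2, -302.7]), array([13.4, 40.3]), 6.3, np.int64(826)) 0.10393059730104921
```

View pics/h1.png

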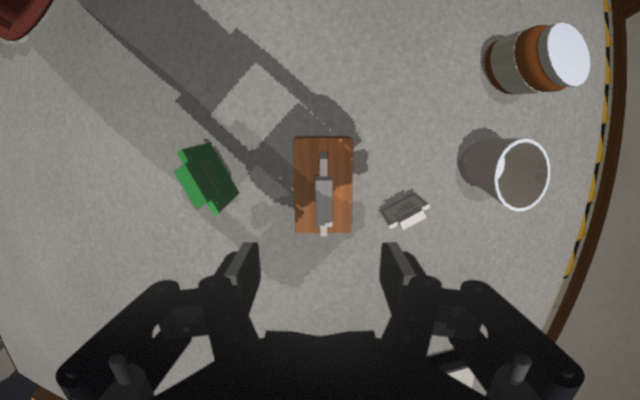

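The wrist view shows the stand at (323,185) with the rail at (324,205). The green one (207,178) and the small grey one (405,208) are clear of the fingers. The rail centre is (0.5352,-0.3027), so I shift 3 mm along tool y and descend.

Request:
send_rows(
  rows=[
    [6,[0,0.3,3],0],
    [5,[0,0,4],0],
    [4.5,[0,0,4],0],
    [4.5,[0,0,2],0],
    [4,[0,0,0],0],
    [2.5,[0,0,0],0],
    [1,[0,0,0],0],
    [1,[0,0,0],0],
    [1,[0,0,0],0],
  ],
  newtons=70,
)

```text
t: 10.32
tool_pos: [0.5364, -0.3038, 0.078]
tool_rot: [2.092, 2.338, 0.0]
contact_force: [-0.6, -0.4, 5.9]
opening: 0.0129
grip_force: 69.3
```

Request:
send_rows(
  rows=[
    [1,[0,0,-1],0],
    [1,[0,0,-2],0],
    [1,[0,0,-4],0],
    [1,[0,0,-5],0],
    [1,[0,0,-5],0],
    [1,[0,0,-2],0],
    [1,[0,0,0],0],
  ],
)

```text
t: 11.2
tool_pos: [0.5355, -0.303, 0.2671]
tool_rot: [2.093, 2.339, 0.0]
contact_force: [0.9, 0.1, -1.5]
opening: 0.0126
grip_force: 68.8
```

Request:
send_rows(
  rows=[
    [1,[2,0.3,0],0],
    [1,[4,0.6,0],0],
    [1,[4,0.6,0],0],
    [1,[4,0.6,0],0],
    [1,[4,0.6,0],0],
    [1,[4,0.6,0],0],
    [1,[4,0.6,0],0],
    [1,[4,0.4,0],0],
    [1,[0,0,0],0],
    [1,[0,0,0],0],
  ],
)

```text
t: 12.45
tool_pos: [0.5434, 0.0008, 0.2631]
tool_rot: [-2.092, -2.34, 0.003]
contact_force: [-0.5, -1.3, -1.9]
opening: 0.0128
grip_force: 68.8
```

```bash
cat > slot.py <<'E'
from station import ctrl
from h import *
import sys
d=ctrl.get_image("wrist"); d["fish"]=1; np.savez(sys.argv[1]+".npz",**d)
o=ctrl.get_obs(); print(o["t"],o["tool_pos"],o["tool_rot"],o["contact_force"].round(1),o["opening"])
P=cloud(d)
a=np.radians(6.5); R=np.array([[np.cos(a),-np.sin(a)],[np.sin(a),np.cos(a)]])
C=np.array([.5433,.0995]); Q=P.copy(); Q[...,:2]=(P[...,:2]-C)@R   # console axes about nominal slot
x,y,z=Q[...,0],Q[...,1],Q[...,2]
n=(abs(x)<.04)&(abs(y)<.06)
for lo,hi in((.112,.118),(.118,.124),(.124,.134),(.142,.149)):
    k=n&(z>lo)&(z<hi)
    print(lo,rect(Q,k) if k.sum()>3 else 0, (np.nanpercentile(Q[k],[1,50,99],0)*1000).round(1).tolist() if k.sum()>3 else '')
cv2.imwrite(f"pics/{sys.argv[1]}.png",d["frame"][:,:,::-1])
E
python3 slot.py s1
```

```text
12.5 [5.43701272e-01 1.79606008e-04 2.63629333e-01] [-2.09349019 -2.33952703  0.00274387] [ 0.  -0.7 -0.9] 0.012653156860337994
0.112 (array([ 0.6, -1.1]), array([76.8,  9.4]), 89.9, np.int64(43)) [[-4.1, -39.5, 112.1], [3.4, -28.1, 114.9], [5.3, 37.3, 117.9]]
0.118 (array([-2.3, -1. ]), array([15.8, 89.6]), 0.7, np.int64(653)) [[-9.7, -45.7, 118.5], [-6.1, 2.2, 121.3], [5.0, 42.8, 123.9]]
0.124 (array([-5.6, -1.4]), array([89.9, 22.3]), 89.9, np.int64(917)) [[-16.8, -45.4, 124.1], [-13.2, -3.0, 128.0], [5.4, 42.4, 132.2]]
0.142 (array([ 8.2, -1.2]), array([88.3,  6. ]), 89.9, np.int64(741)) [[5.2, -44.5, 143.2], [7.8, -2.9, 145.0], [11.2, 42.0, 146.8]]
```

View pics/s1.png

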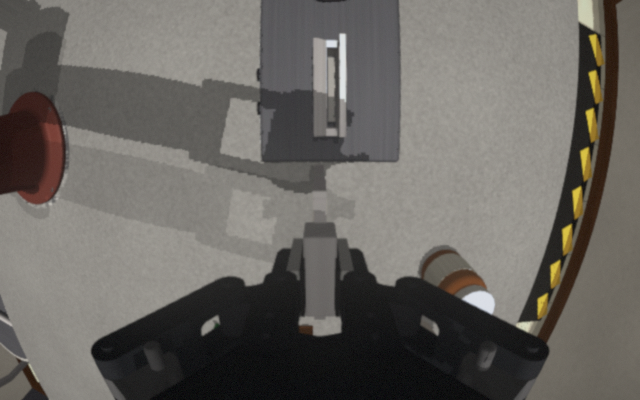

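The wrist view shows the reader at (331,88), with the back plate the bright line at x=342 and the lip at 320. The held holder is at (320,265). Next: the holder's pose in the hand.

Run:
```python
from h import *
d=dict(np.load("s1.npz")); P=cloud(d)
a=np.radians(6.5); R=np.array([[np.cos(a),-np.sin(a)],[np.sin(a),np.cos(a)]])
Q=P.copy(); Q[...,:2]=(P[...,:2]-[.5436,.0983])@R
print("tcp",(np.array([.5437,.0002])-[.5436,.0983])@R*1000)
x,y,z=Q[...,0],Q[...,1],Q[...,2]
v,u=np.mgrid[:400,:640]
n=(abs(u-321)<22)&(v>170)&(v<340)
for lo in np.arange(.18,.31,.01):
    k=n&(z>lo)&(z<lo+.01)
    if k.sum()>10: print(lo.round(3),k.sum(),(np.percentile(Q[k],[2,50,98],0)*1000).round(1).tolist(),rect(Q,k)[:3])
```

```text
tcp [-11.00587809 -97.48071936]
0.22 41 [[-14.2, -61.8, 220.4], [-11.2, -61.5, 225.0], [-8.2, -61.0, 229.7]] (array([-11.2, -61.4]), array([6. , 0.9]), 0.7)
0.23 31 [[-14.0, -61.7, 231.2], [-11.2, -61.5, 235.8], [-8.4, -61.3, 239.8]] (array([-11.2, -61.5]), array([5.7, 0.4]), 0.4)
0.24 43 [[-13.8, -61.9, 240.3], [-11.1, -61.6, 244.3], [-8.4, -61.1, 249.9]] (array([-11.1, -61.5]), array([0.8, 5.4]), 89.2)
0.25 52 [[-13.5, -62.0, 250.1], [-10.8, -61.6, 255.9], [-8.1, -61.2, 259.4]] (array([-10.8, -61.6]), array([1. , 5.5]), 87.9)
0.26 89 [[-20.1, -86.5, 261.0], [-10.6, -61.7, 268.1], [-0.4, -61.3, 270.0]] (array([ -9.9, -74.2]), array([25.8, 20.1]), 89.5)
0.27 735 [[-19.1, -130.8, 270.2], [-11.0, -75.2, 271.6], [-1.1, -62.1, 279.6]] (array([-11.9, -96.8]), array([70.2, 19.5]), 80.5)
0.28 2653 [[-17.4, -115.3, 281.1], [-10.5, -91.2, 288.9], [-3.4, -76.5, 289.9]] (array([-11.2, -96.2]), array([41.2, 18.5]), 83.5)
0.29 496 [[-18.6, -111.4, 290.0], [-10.5, -90.9, 294.5], [-1.9, -78.1, 299.9]] (array([-10.7, -95.9]), array([38.9, 17.2]), 87.0)
0.3 428 [[-18.6, -108.0, 300.1], [-3.6, -97.1, 300.7], [-2.1, -86.3, 309.6]] (array([-10.2, -97.3]), array([23.6, 16.7]), 88.3)
```

Holder relative to the slot: 11.3 mm short in console x and 96.5 mm short in console y. Foot is at 0.191. Moving over the slot.

Request:
send_rows(
  rows=[
    [1,[2,0.3,0],0],
    [1,[3,0.4,0],0],
    [1,[3,0.4,0],0],
    [1,[1.65,0,0],0],
    [1,[0,0,2],0],
    [1,[0,0,1],0],
    [1,[0,0,0],0],
    [1,[0,0,0],0],
  ],
)

```text
t: 13.5
tool_pos: [0.5449, 0.0968, 0.2353]
tool_rot: [2.096, 2.34, -0.0]
contact_force: [0.1, 0.1, -1.5]
opening: 0.0127
grip_force: 68.8
```

```bash
cat > rel.py <<'E'
from station import ctrl
from h import *
import sys
d=ctrl.get_image("wrist"); d["fish"]=1; P=cloud(d)
o=ctrl.get_obs()
a=np.radians(6.5); R=np.array([[np.cos(a),-np.sin(a)],[np.sin(a),np.cos(a)]])
Q=P.copy(); Q[...,:2]=(P[...,:2]-[.5436,.0983])@R
print(o["t"],"tcp",((o["tool_pos"][:2]-[.5436,.0983])@R*1000).round(1),o["tool_pos"][2],o["contact_force"].round(1),o["opening"],o["grip_force"])
x,y,z=Q[...,0],Q[...,1],Q[...,2]; zt=o["tool_pos"][2]
k=(abs(x)<.025)&(abs(y-.036)<.005)&(z>zt-.065)&(z<zt-.002)
print("plate edge",k.sum(),(np.percentile(Q[k],[2,50,98],0)*1000).round(1).tolist() if k.sum()>5 else '')
k=(abs(x-.008)<.012)&(abs(y)<.05)&(z>.1425)&(z<.148)
print("backplate",k.sum(),(np.percentile(Q[k],[2,50,98],0)*1000).round(1).tolist() if k.sum()>5 else '')
k=(abs(x+.012)<.01)&(abs(y)<.05)&(z>.117)&(z<.133)
print("lip",k.sum(),(np.percentile(Q[k],[2,50,98],0)*1000).round(1).tolist() if k.sum()>5 else '')
cv2.imwrite(sys.argv[1],d["frame"][:,:,::-1])
E
python3 rel.py pics/r1.png
```

```text
13.55 tcp [ 1.3 -1.6] 0.23575025258404142 [-0.9  0.3 -1.6] 0.012802185503682726 68.7871241569519
plate edge 222 [[-1.6, 33.2, 173.6], [1.3, 33.7, 209.2], [4.3, 34.2, 232.7]]
backplate 513 [[5.0, -13.5, 143.4], [8.1, 19.7, 144.9], [10.5, 44.2, 146.4]]
lip 1283 [[-16.9, -29.2, 119.6], [-11.2, 11.2, 125.9], [-4.6, 44.0, 130.2]]
```

Request:
send_rows(
  rows=[
    [1,[0.1,-0.1,1],0],
    [1,[0,0,1],0],
    [1,[0,0,0.9],0],
    [1,[0,0,0],0],
    [1,[0,0,0],0],
  ],
)

```text
t: 14.18
tool_pos: [0.5437, 0.0983, 0.2064]
tool_rot: [2.095, 2.341, 0.0]
contact_force: [-0.6, -0.6, -1.3]
opening: 0.0127
grip_force: 68.8
```

```bash
python3 rel.py pics/r2.png
```

```text
14.225 tcp [ 0.3 -0.1] 0.20671092752045714 [ 0.1  0.2 -1.5] 0.012816999015432042 68.78563642501831
plate edge 368 [[-2.4, 31.5, 143.8], [2.3, 35.4, 159.1], [10.9, 40.4, 202.8]]
backplate 665 [[1.8, -1.9, 143.6], [7.6, 23.4, 145.0], [10.9, 44.4, 146.3]]
lip 1345 [[-16.6, -18.7, 119.5], [-11.2, 17.0, 126.0], [-4.2, 44.2, 130.3]]
```

View pics/r2.png

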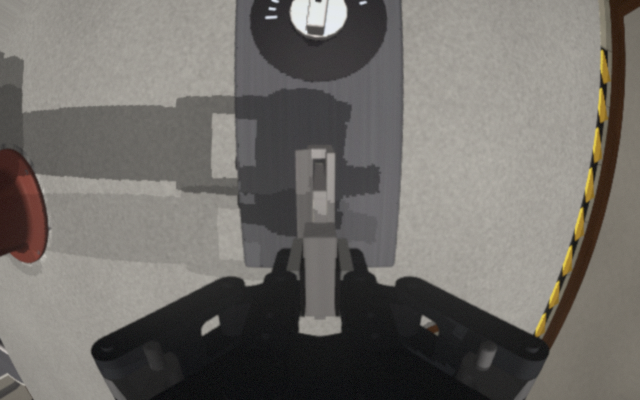

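The plate's foot at (320,200) sits between the lip (303) and the back plate (330), in line with the slot opening (320,175). Descending gently.

Request:
send_rows(
  rows=[
    [1,[0,0,0.6],0],
    [1,[0,0,0.6],0],
    [1,[0,0,0.6],0],
    [1,[0,0,0.4],0],
    [1,[0,0,0],0],
  ],
)

```text
t: 14.85
tool_pos: [0.5433, 0.0982, 0.1837]
tool_rot: [-2.094, -2.341, 0.001]
contact_force: [0.5, 0.8, -1.6]
opening: 0.0129
grip_force: 68.8
```

Request:
send_rows(
  rows=[
    [1,[0,0,0.5],0],
    [1,[0,0,0.5],0],
    [1,[0,0,0.3],0],
    [1,[0,0,0.3],0],
    [1,[0,0,0.3],0],
    [1,[0,0,0.2],0],
    [1,[0,0,0],0],
    [1,[0,0,0],0],
  ],
  newtons=90,
)

```text
t: 15.85
tool_pos: [0.544, 0.0983, 0.1644]
tool_rot: [2.094, 2.341, 0.001]
contact_force: [-2.3, 0.3, 6.2]
opening: 0.0127
grip_force: 89.1
```

Request:
send_rows(
  rows=[
    [1,[0,0,0.2],0],
    [1,[0,0,0],0],
    [1,[0,0,0],0],
  ],
)

```text
t: 16.23
tool_pos: [0.544, 0.0983, 0.1626]
tool_rot: [2.094, 2.341, 0.001]
contact_force: [-1.8, 0.8, 6.8]
opening: 0.0128
grip_force: 89.2
```

Request:
send_rows(
  rows=[
    [1,[0,0,0.1],0],
    [1,[0,0,0],0],
    [1,[0,0,0],0],
  ],
)

```text
t: 16.6
tool_pos: [0.5442, 0.0984, 0.1621]
tool_rot: [2.094, 2.341, 0.002]
contact_force: [-2.4, -0.4, 8.0]
opening: 0.0122
grip_force: 89.6
```

Request:
send_rows(
  rows=[
    [1,[0,0,0.1],0],
    [1,[0,0,0],0],
    [1,[0,0,0],0],
  ],
)

```text
t: 16.98
tool_pos: [0.5444, 0.0984, 0.162]
tool_rot: [2.094, 2.34, 0.002]
contact_force: [-4.6, 0.2, 12.1]
opening: 0.0126
grip_force: 90.2
```

Request:
send_rows(
  rows=[
    [1,[0,0,0.1],0],
    [1,[0,0,0],0],
    [1,[0,0,0],0],
  ],
)

```text
t: 17.35
tool_pos: [0.5446, 0.0984, 0.162]
tool_rot: [2.094, 2.34, 0.002]
contact_force: [-5.8, -0.2, 16.4]
opening: 0.0124
grip_force: 90.8
```

Request:
send_rows(
  rows=[
    [1,[0,0,0.1],0],
    [1,[0,0,0],0],
    [1,[0,0,0],0],
  ],
)

```text
t: 17.73
tool_pos: [0.5448, 0.0984, 0.1619]
tool_rot: [2.093, 2.34, 0.003]
contact_force: [-7.7, 0.3, 18.8]
opening: 0.0124
grip_force: 91.4
```

Run:
```python
from station import ctrl
from h import *
a=np.radians(6.5); R=np.array([[np.cos(a),-np.sin(a)],[np.sin(a),np.cos(a)]])
for n in("wrist","side","top"):
    d=ctrl.get_image(n); d["fish"]=n=="wrist"; P=cloud(d)
    Q=P.copy(); Q[...,:2]=(P[...,:2]-[.5436,.0983])@R
    x,y,z=Q[...,0],Q[...,1],Q[...,2]
    k=(abs(x)<.007)&(abs(y-.0275)<.005)&(z>.14); print(n,"shoulder z (expect .168)",k.sum(),np.percentile(z[k],[5,50,95]).round(4) if k.sum() else '')
    k=(abs(x)<.009)&(abs(y-.015)<.006)&(z>.17)&(z<.2); print(" railtop z (expect .188)",k.sum(),np.percentile(z[k],[5,50,95]).round(4) if k.sum() else '')
    k=(z>.113)&(z<.13)&(np.hypot(P[...,0]-.5255,P[...,1]-.2574)<.027); print(" bar",rect(P,k) if k.sum()>5 else k.sum())
    if n=="wrist": cv2.imwrite("pics/f1.png",d["frame"][:,:,::-1])
o=ctrl.get_obs(); print(o["t"],o["tool_pos"],o["contact_force"],o["opening"])
```

```text
wrist shoulder z (expect .168) 349 [0.1446 0.1697 0.1708]
 railtop z (expect .188) 1651 [0.1725 0.1875 0.1972]
 bar (array([525.2, 236.8]), array([13.4,  5.1]), 6.5, np.int64(211))
side shoulder z (expect .168) 20 [0.4796 0.481  0.4822]
 railtop z (expect .188) 14 [0.1864 0.1884 0.1908]
 bar 0
top shoulder z (expect .168) 48 [0.4795 0.4813 0.4841]
 railtop z (expect .188) 0 
 bar (array([526.9, 258.8]), array([10.9, 43.9]), 0.4, np.int64(86))
17.875 [0.54476827 0.09843149 0.1619079 ] [-7.11285426  0.64227224 19.3322908 ] 0.012570983402001698
```

View pics/f1.png

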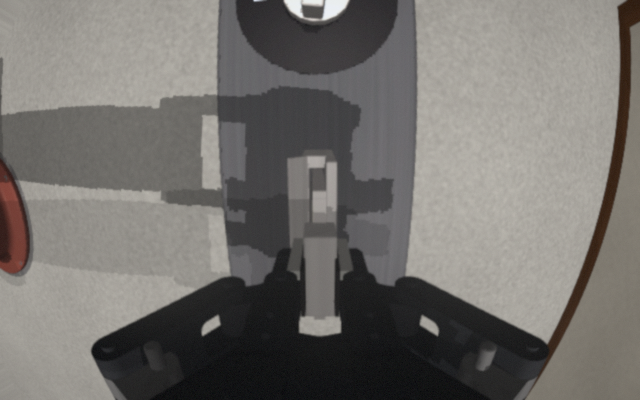

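The plate is in the reader at (320,190) between the lip and the back plate. The rail top is at 0.188, as expected when home, with a hard stop at about 19 N. The dial is still on the tab (bar at 90.4°, tab at about 90°). Handing in.

```bash
python3 -c "
from station import ctrl
print(ctrl.finish_job())"
```

```text
the job is handed in; nothing more can be done
None
```

I turned the dial to within about half a degree of the brass tab, then pushed the holder down in the card reader to its hard stop. I handed the job in at about 18 s, still gripping it and pressing at about 19 N; I kept clear of the cup, jar and brush, but no verdict came back.

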